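# Clamp the lid of a shipping case

## Task

Swing the yellow clamp strap fully across the shipping case's lid until its notched end is home at the catch stud, and then push the red cam lever all the way down so that it lies along the strap. Leave the lid lying in its rim, leave the tape roll, small carton and tape gun where they are, and finish with the robot clear of everything.

Things in the scene. Friction and masses are not known exactly. Their poses are not given: they have to be found in the camera images.
- case: blue shipping case, full and immovable, 260 mm along its x, 200 mm along its y, rim 112 mm high. Origin: centre of its underside, on the table; z up. Strap hinge on a steel bracket on its +y wall, at x=+30, y=+112 mm in the case's frame; thin upright catch stud (14 mm head, top 140 mm above the table) on its -y wall at x=+30, y=-108 mm.
- lid: loose grey lid, 248 x 188 x 12 mm, lying in the case's rim with 2 mm play; its top is flush with the rim, 112 mm above the table. Origin: centre of its underside.
- strap (a joint): angle of the yellow clamp strap about its upright hinge, rad. 0 = fully across the lid, at its stop, running along the case's -y from hinge to stud; grows as it swings open, the free end moving towards the case's -x (at 1.57 it would point along -x); 1.3 is the open stop. Stays where left; turning it takes about 0.12 N m (1 to 2 N at mid-length).
- strap_hinge (a point): point on the strap's hinge axis at the height of the strap's top, 132 mm above the table. Its x axis points across the strap to the side that leads when closing, its -y axis along the strap to the free end, z up.
- strap_end (a point): middle of the strap's top at its free end, 236 mm from the hinge axis; axes as strap_hinge. The strap is a flat bar 26 mm wide, 240 mm long from hinge axis to free end, 14 mm high: underside 118 mm, top 132 mm above the table, 6 mm clear of the lid.
- lever (a joint): angle of the red cam lever on the strap, rad. 0 = upright; it grows as the lever is pushed over towards the strap's hinge and down; 1.5 = fully down against its stop, lying along the strap's top. It starts leaning between 0.3 and 0.7 and stays where it is left; turning it takes about 0.15 N m (about 3 N near its tip).
- lever_pivot (a point): middle of the lever's horizontal pivot pin, which runs across the strap 175 mm from the strap's hinge axis, 140 mm above the table. It turns with the lever (z along the lever to its tip; the lever's outer face, the one to push, looks to -y).
- lever_tip (a point): middle of the end of the lever, 67 mm from the pivot. The lever is 9 mm thick and 26 mm wide (16 mm on its inner 30 mm).
- tape_roll: loose brown roll of packing tape lying flat, 100 mm across, 48 mm high; origin at the centre of its underside. To be left alone.
- carton: loose small cardboard carton, 100 x 80 x 70 mm; origin at the centre of its underside. To be left alone.
- tape_gun: loose tape gun lying on its side, black roll 70 mm across, blue frame and handle, about 200 x 100 mm, 55 mm high; origin under the centre of its roll. To be left alone.

How it is judged:
On the way, in this order (a step that is already met when the one before it is completed fails the run):
1. the strap is fully across the lid, with the lever still up (value of joint strap below 0.05 rad and value of joint lever below 1 rad), for 0.2 s.
2. the lever is pushed fully down with the strap still across (value of joint strap below 0.05 rad and value of joint lever above 1.38 rad), for 0.2 s.
At the end, for the whole second after the job is handed in: the strap is within 0.05 rad of its closed stop, the lever at 1.38 rad or more (fully down is 1.5), the lid lies still in the rim (its height within 5 mm), and the tape roll, carton and tape gun are within 20 mm of where they began (all of step 2 and z of lid in the frame of case between 0.095 and 0.105 m and linear speed of lid below 0.02 m/s and distance of each of tape_roll, carton, tape_gun from where it was at the start of the episode below 0.02 m); the robot touches nothing.
It fails at once if the lever is pushed down before the strap is across (value of joint strap above 0.12 rad and value of joint lever above 1.2 rad).
It fails at once if the lid is lifted or shifted by more than 10 mm (distance of lid from where it was at the start of the episode above 0.01 m).
It fails at once if the tape roll is moved more than 20 mm or lifted (distance of tape_roll from where it was at the start of the episode above 0.02 m).
It fails at once if the carton is moved more than 20 mm or lifted (distance of carton from where it was at the start of the episode above 0.02 m).
It fails at once if the tape gun is moved more than 20 mm or lifted (distance of tape_gun from where it was at the start of the episode above 0.02 m).
It also fails if it takes over 51 s, if anything falls off the work surface, if the arm or the gripper's body presses on something with over 40 N, if the wrist force passes 120 N, or if a joint passes its speed limit or range.

## Robot

A 7-joint arm with a two-finger parallel gripper is mounted at the origin on the work surface. World frame = base frame: x ahead of the robot, y to its left, z up, the work surface at z = 0. Lengths are in m, angles in rad, forces in N, time in s.
With the tool pointing down it reaches from about 0.35 to 0.9 m from the base axis. Payload 8.1 kg.
Tool frame: the origin (TCP) lies at the very end of the fingers, on their centre line; the grasp point (between the pads) lies 19 mm behind it; z points along the fingers, y is the line along which they close (so a half turn about z gives the same grasp; the last joint's range is limited). The gripper opens to 92 mm and grips with 3 to 60 N. Pads are 19 mm wide; open, the fingers measure 130 mm over their backs; the gripper's body (75 mm by 190 mm) begins 47 mm behind the grasp point.
Start: joints at [-1.223, 0.434, 0.025, 1.573, -0.012, 1.134, -0.075], TCP at [0.272, 0.563, 0.227] pointing down, gripper open.
Joint ranges: [-2.62, 2.62], [-0.44, 2.09], [-1.27, 1.32], [0.08, 2.57], [-1.32, 4.46], [0.12, 2], [-2.74, 2.74]. Speed limits (rad/s): [2.22, 2.22, 3.01, 3.01, 3.14, 3.14, 3.14].

## Interface

Orientations are given as a rotation vector (axis times angle).
In Python, from cell import arm gives the robot as it stands.
- The arm moves only by the tool jog_arm, never from a script. Its argument "rows" is a list of rows, each a list of 3 entries, a list of its own where there are three numbers: the shift along the world's x, y, z in cm, then the turn, a rotation vector about the world's x, y, z in degrees, then the opening, from 0 (shut) to 1 (fully open). A call has 1 to 8 rows; each row is the pose to reach, as a shift and turn from the pose commanded when the call began; what a row does not reach only later rows make up. A row lasts 1/8 s, in which the tool goes at most 62.5 mm and 10.7 degrees, less where a joint would pass 70% of its speed; a pose out of reach is approached as far as the arm can. A call with a gripper value outside its range is refused whole. The fingers move at their own pace and stop on an object; "newtons" is the grip in N (left out, the last holds). Time passes only in rows, so rows that repeat a pose let the fingers close. It gives the time, the measured TCP pose, the force, the opening and the grip force at its end, in the units of the state.
- arm.observe(): the state, without advancing time (a new reading comes with each control period).
- arm.get_image(name): name is "scene" or "top" or "wrist"; returns a dict with "img" (384x512x3 uint8, red, green, blue), "depth" (384x512 float32, m along the optical axis (not along the pixel's ray), 0 where there is no reading), "fx", "fy", "cx", "cy" (pixels), "rvec" (rotation vector, rad) and "tvec" (3), from world to camera coordinates, as OpenCV has them; the wrist camera has in their place "mount" (4x4, takes a point from camera to tool coordinates, whose origin is the TCP and whose axes are the flange's). Camera axes: x right, y down, z forward; pixel columns grow to the right and rows downward; lengths in m; the calibration is good to about 2 mm. A picture is of the moment at which its call begins: read the wrist's pose just before it.
- arm.sign_off(): hands the job in; it is judged then, once.
The state is a dict: "clock": time; "joints": joint angles; "dq": joint speeds; "joint_efforts": joint torques, N m; "position": TCP position; "ee_rot": TCP orientation; "force": force on the tool from outside, world axes, zero at the start; "ft_torque": the same for the moment, N m; "width": opening from 0.0 (shut) to 1.0 (fully open); "gripper_force": force on a finger pad.
Only numpy, scipy, OpenCV 4.12 (cv2) and the standard library are available. Lean on these libraries where they do the work, as an engineer would, in place of code of your own. Each camera call takes 0.05 s, during which the arm holds its last target. There are 200 camera calls.

## Working session

There is one attempt and no reset: what is moved stays moved. The work goes in short steps, Python scripts to look and compute and a tool call to move; the robot and the scene stay as the last step left them, time stands still between calls to the robot, and variables do not carry over. Pictures are saved under pics/ and viewed, at most 10 in all, crops included, and the job is handed in when it is done.

Besides the shell and the picture viewer there is one more tool, called after "Request:" by a JSON object that holds its "fn" and its "kwargs", one argument or row to a line. jog_arm: Moves the arm, as the interface text tells. Its arguments: {"type":"object","properties":{"rows":{"type":"array","items":{"type":"array"}},"newtons":{"type":"number"}},"required":["rows"]}

```bash
mkdir -p pics; cat > h.py <<'E'
import numpy as np,cv2
from cell import arm
def cap(n):
    d=arm.get_image(n); return d
def pts(d):
    h,w=d["depth"].shape; u,v=np.meshgrid(np.arange(w),np.arange(h)); z=d["depth"]
    P=np.stack([(u-d["cx"])/d["fx"]*z,(v-d["cy"])/d["fy"]*z,z],-1)
    R=cv2.Rodrigues(np.array(d["rvec"],float))[0]; t=np.array(d["tvec"],float).ravel()
    return (P-t)@R
E
python3 - <<'E'
from h import *
a=cap("top");b=cap("scene")
cv2.imwrite("pics/a.png",np.vstack([a["img"],b["img"]])[:,:,::-1][:, :]) 
cv2.imwrite("pics/a.png",cv2.resize(np.hstack([a["img"],b["img"]])[:,:,::-1],(800,300)))
cv2.imwrite("pics/top.png",a["img"][:,:,::-1])
np.savez("top.npz",img=a["img"],P=pts(a));np.savez("scene.npz",img=b["img"],P=pts(b))
for n,d in(("top",a),("scene",b)):
    P=pts(d);hsv=cv2.cvtColor(d["img"],cv2.COLOR_RGB2HSV);H,S,V=cv2.split(hsv)
    ok=d["depth"]>0
    for c,m in(("yel",(H>20)&(H<35)&(S>130)&(V>80)),("red",((H<6)|(H>174))&(S>130)&(V>60))):
        m=m&ok&(P[...,2]>.1); q=P[m]
        if len(q): print(n,c,len(q),q.min(0).round(3),q.max(0).round(3),np.median(q,0).round(3), np.argwhere(m).mean(0).round())
E
```

```text
top yel 52 [ 0.469 -0.11   0.11 ] [0.602 0.099 0.196] [ 0.53  -0.018  0.133] [210. 257.]
top red 49 [ 0.514 -0.049  0.163] [ 0.54  -0.022  0.202] [ 0.526 -0.036  0.182] [211. 264.]
scene yel 649 [ 0.261 -0.119  0.116] [0.625 0.549 0.32 ] [0.565 0.02  0.13 ] [193. 274.]
scene red 78 [ 0.109 -0.048  0.101] [0.548 0.669 0.196] [ 0.52  -0.019  0.159] [158. 376.]
```

View pics/a.png

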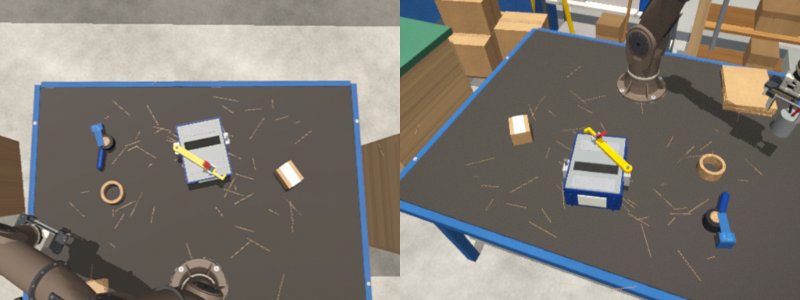

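View pics/top.png

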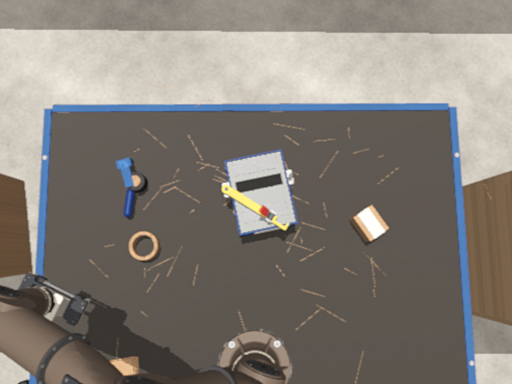

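The strap runs from the hinge at about (226,188) to its free end at (287,227) in the top view, with the lever near (264,211) and the stud at (291,177). The case is nearly aligned with world x.

```bash
python3 - <<'E'
from h import *
for n in("top","scene"):
    d=np.load(n+".npz");P=d["P"];I=d["img"]
    H,S,V=cv2.split(cv2.cvtColor(I,cv2.COLOR_RGB2HSV))
    roi=(abs(P[...,0]-.55)<.2)&(abs(P[...,1]-0)<.2)
    lid=roi&(abs(P[...,2]-.112)<.007)
    q=P[lid]; (c,s,a)=cv2.minAreaRect((q[:,:2]*1000).astype(np.float32)); print(n,"lid",len(q),np.round(c),np.round(s),round(a,1))
    m=roi&(H>20)&(H<35)&(S>120)&(V>80)&(abs(P[...,2]-.13)<.012)
    q=P[m][:,:2]; (c,s,a)=cv2.minAreaRect((q*1000).astype(np.float32)); print("strap",len(q),np.round(c),np.round(s),round(a,1))
    print(np.round(cv2.boxPoints((c,s,a))))
    vx=cv2.fitLine((q*1000).astype(np.float32),cv2.DIST_HUBER,0,.01,.01).ravel();print("line",vx.round(3))
    r=roi&((H<6)|(H>174))&(S>130)&(P[...,2]>.135);q=P[r];print("red",len(q))
    t=q[q[:,2]>np.quantile(q[:,2],.85)];b=q[q[:,2]<np.quantile(q[:,2],.2)];print("tip",t.mean(0).round(3),"low",b.mean(0).round(3))
    for nm,mm in(("high nonlid",roi&(P[...,2]>.125)&(S<90)),):
        q=P[mm];print(nm,len(q)); print(q[q[:,1]<-.05].mean(0).round(3),q[q[:,1]>.05].mean(0).round(3))
E
```

```text
top lid 3822 [600. -22.] [261. 241.] 11.3
strap 318 [545.  -4.] [253.  26.] 57.9
[[ 467. -104.]
 [ 489. -118.]
 [ 624.   96.]
 [ 601.  110.]]
line [  0.565   0.825 550.758   8.742]
red 49
tip [ 0.533 -0.028  0.196] low [ 0.521 -0.044  0.167]
high nonlid 835
[ 0.543 -0.075  0.145] [0.608 0.088 0.136]
scene lid 4766 [600. -22.] [265. 245.] 10.9
strap 636 [549.  -5.] [255.  29.] 57.2
[[ 467. -105.]
 [ 492. -121.]
 [ 630.   94.]
 [ 605.  110.]]
line [  0.573   0.82  559.595   8.506]
red 41
tip [ 0.536 -0.025  0.195] low [ 0.531 -0.045  0.162]
high nonlid 114
[ 0.559 -0.079  0.141] [0.6   0.08  0.134]
```

```bash
cat > plan.py <<'E'
from h import *
s=arm.observe();R=cv2.Rodrigues(np.array(s["ee_rot"],float))[0];p=np.array(s["position"])
print(p.round(4),"t",s["clock"],"yaw of tool y",np.degrees(np.arctan2(R[1,1],R[0,1])).round(1),"z",R[:,2].round(3),"w",s["width"],"f",np.round(s["force"],1))
hinge=np.array([.610,.089]);yaw=11
def tgt(th,r,off):
    a=np.radians(yaw-90-th);u=np.array([np.cos(a),np.sin(a)]);n=np.array([-u[1],u[0]])
    return hinge+r/1000*u+off/1000*n
E
python3 - <<'E'
from plan import *
print("pre",tgt(46,80,-52))
for t in(46,40,30,20,10,0,-3):print(t,tgt(t,80,-32).round(4),"ny",yaw-t)
for rz in((185,215),(178,175),(150,175),(140,165),(130,155),(125,147)):print(rz,tgt(0,rz[0],0).round(4))
E
```

```text
[0.2722 0.5621 0.226 ] t 0.1 yaw of tool y 64.2 z [-0.    -0.001 -1.   ] w 0.9983918551075371 f [ 1.  -0.4 -0.3]
pre [0.52151798 0.05329381]
46 [0.5379 0.0418] ny -35
40 [0.5432 0.0345] ny -29
30 [0.5537 0.0238] ny -19
20 [0.5659 0.015 ] ny -9
10 [0.5794 0.0085] ny 1
0 [0.5939 0.0044] ny 11
-3 [0.5983 0.0036] ny 14
(185, 215) [ 0.6453 -0.0926]
(178, 175) [ 0.644  -0.0857]
(150, 175) [ 0.6386 -0.0582]
(140, 165) [ 0.6367 -0.0484]
(130, 155) [ 0.6348 -0.0386]
(125, 147) [ 0.6339 -0.0337]
```

Request:
{"fn": "jog_arm", "kwargs": {
  "rows": [
    [[3,-5,3],[0,0,-10],0],
    [[6,-10.5,4],[0,0,-20],0],
    [[9,-16,4],[0,0,-30],0],
    [[11.5,-21.5,4],[0,0,-40],0],
    [[14,-27,4],[0,0,-50],0],
    [[16.5,-32.5,4],[0,0,-60],0],
    [[19,-38,4],[0,0,-70],0],
    [[21.5,-43.5,4],[0,0,-80],0]
  ]
}}

```text
clock: 1.1
position: [0.4876, 0.1257, 0.2667]
ee_rot: [-2.511, -1.887, -0.0]
force: [1.2, 0.5, -0.1]
width: 0.175
gripper_force: 0.0
```

Request:
{"fn": "jog_arm", "kwargs": {
  "rows": [
    [[2,-4,0],[0,0,-9],0],
    [[3.4,-7.4,-1],[0,0,-19],0],
    [[3.4,-7.4,-4],[0,0,-19],0],
    [[3.4,-7.4,-5],[0,0,-19],0],
    [[3.4,-7.4,-5],[0,0,-19],0]
  ]
}}

```text
clock: 1.72
position: [0.5208, 0.0541, 0.2163]
ee_rot: [-2.783, -1.456, 0.002]
force: [-0.0, 1.1, 0.4]
width: 0.002
gripper_force: 0.0
```

```bash
python3 - <<'E'
from plan import *
d=cap("wrist");T=np.eye(4);T[:3,:3]=R;T[:3,3]=p
M=T@np.array(d["mount"])
z=d["depth"];v,u=np.indices(z.shape)
C=np.stack([(u-d["cx"])/d["fx"]*z,(v-d["cy"])/d["fy"]*z,z],-1);P=C@M[:3,:3].T+M[:3,3]
H,S,V=cv2.split(cv2.cvtColor(d["img"],cv2.COLOR_RGB2HSV))
m=(H>20)&(H<35)&(S>120)&(V>80)&(abs(P[...,2]-.132)<.012)
q=P[m];print(len(q));
if len(q)>50:
  c,s_,a=cv2.minAreaRect((q[:,:2]*1000).astype(np.float32));print(c,s_,a,np.median(q[:,2]))
  print(cv2.boxPoints((c,s_,a)).round())
m=((H<6)|(H>174))&(S>130)&(P[...,2]>.135);q=P[m];print("red",len(q), q.min(0) if len(q) else 0,q.max(0) if len(q) else 0)
print("want",tgt(46,80,-52))
cv2.imwrite("pics/w1.png",d["img"][:,:,::-1])
E
```

```text
[0.5208 0.0541 0.2163] t 1.725 yaw of tool y -34.8 z [-0.002 -0.    -1.   ] w 0.0024133202869245983 f [-0.   1.1  0.4]
4313
(586.2447509765625, 54.7919921875) (110.38642883300781, 29.85793685913086) 58.6202278137207 0.13228006254775176
[[545.  15.]
 [570.  -0.]
 [628.  94.]
 [602. 110.]]
red 0 0 0
want [0.52151798 0.05329381]
```

View pics/w1.png

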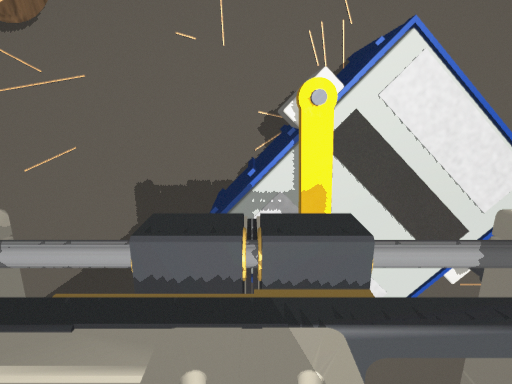

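The wrist view shows the strap running vertically in the picture, with the hinge pin at (319,97) and the fingers to its left. I'll back off another 1 cm and go down.

Request:
{"fn": "jog_arm", "kwargs": {
  "rows": [
    [[-0.8,0.6,-2],[0,0,0],0],
    [[-0.8,0.6,-5],[0,0,0],0],
    [[-0.8,0.6,-8],[0,0,0],0],
    [[-0.8,0.6,-9.4],[0,0,0],0],
    [[-0.8,0.6,-9.4],[0,0,0],0]
  ]
}}

```text
clock: 2.4
position: [0.5133, 0.0598, 0.1228]
ee_rot: [-2.784, -1.455, 0.001]
force: [0.5, 0.2, 0.2]
width: 0.003
gripper_force: 0.0
```

Request:
{"fn": "jog_arm", "kwargs": {
  "rows": [
    [[1.5,-1.1,0],[0,0,0],0],
    [[2.5,-1.8,0],[0,0,0],0],
    [[3.0,-2.5,0],[0,0,6],0],
    [[3.5,-3.1,0],[0,0,11],0],
    [[4.0,-3.6,0],[0,0,16],0],
    [[4.7,-4.1,0],[0,0,21],0],
    [[5.3,-4.5,0],[0,0,26],0],
    [[5.3,-4.5,0],[0,0,26],0]
  ]
}}

```text
clock: 3.4
position: [0.5676, 0.0134, 0.1233]
ee_rot: [2.387, 2.041, 0.002]
force: [0.1, -0.0, -0.5]
width: 0.007
gripper_force: 0.0
```

```bash
python3 - <<'E'
from plan import *
b=cap("scene");P=pts(b);H,S,V=cv2.split(cv2.cvtColor(b["img"],cv2.COLOR_RGB2HSV))
m=(abs(P[...,0]-.58)<.2)&(abs(P[...,1])<.2)&(H>20)&(H<35)&(S>120)&(V>80)&(abs(P[...,2]-.13)<.012)
q=P[m];c,s_,a=cv2.minAreaRect((q[:,:2]*1000).astype(np.float32));print(len(q),c,s_,a);print(cv2.boxPoints((c,s_,a)).round())
cv2.imwrite("pics/s2.png",cv2.resize(b["img"][120:300,180:360,::-1],(600,600)))
E
```

```text
[0.5676 0.0134 0.1233] t 3.4 yaw of tool y -9.0 z [ 0.002 -0.    -1.   ] w 0.007172568691329039 f [ 0.1 -0.  -0.5]
422 (588.9534301757812, -21.337722778320312) (255.6908721923828, 31.116352081298828) 79.72810363769531
[[ 551. -144.]
 [ 581. -150.]
 [ 627.  102.]
 [ 596.  107.]]
```

View pics/s2.png

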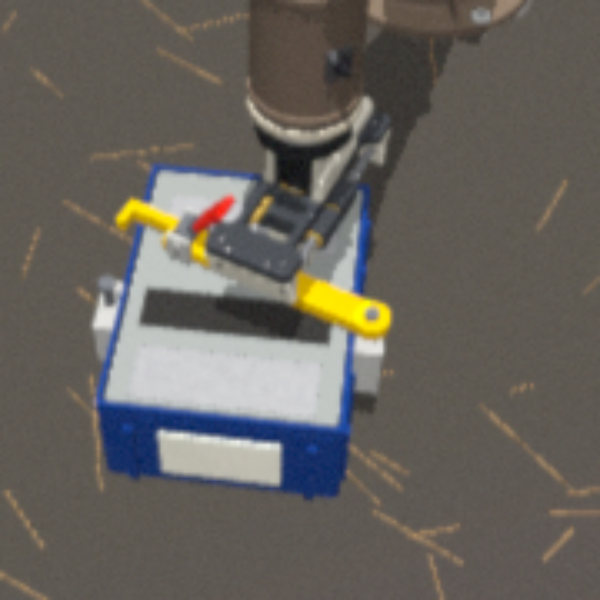

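The strap has swung to about 21° open and still has to reach the stud. The lever is upright and clear of the gripper. I'll keep closing.

Request:
{"fn": "jog_arm", "kwargs": {
  "rows": [
    [[0.7,-0.4,0],[0,0,5],0],
    [[1.4,-0.6,0],[0,0,10],0],
    [[2.1,-0.8,0],[0,0,15],0],
    [[2.7,-0.9,0],[0,0,20],0],
    [[3.1,-1.0,0],[0,0,20],0],
    [[3.5,-1.0,0],[0,0,20],0],
    [[3.5,-1.0,0],[0,0,20],0]
  ]
}}

```text
clock: 4.32
position: [0.599, 0.0045, 0.1225]
ee_rot: [-1.996, -2.421, 0.005]
force: [-9.7, -0.1, 8.8]
width: 0.004
gripper_force: 6.5
```

```bash
cat > chk.py <<'E'
from plan import *
for nm in("scene","top"):
    b=cap(nm);P=pts(b);H,S,V=cv2.split(cv2.cvtColor(b["img"],cv2.COLOR_RGB2HSV))
    roi=(abs(P[...,0]-.6)<.17)&(abs(P[...,1])<.2)
    m=roi&(H>20)&(H<35)&(S>120)&(V>80)&(abs(P[...,2]-.13)<.012)
    q=P[m];c,s_,a=cv2.minAreaRect((q[:,:2]*1000).astype(np.float32));print(nm,len(q),np.round(c),np.round(s_),round(a,1),cv2.boxPoints((c,s_,a)).round().tolist())
    r=roi&((H<6)|(H>174))&(S>130)&(P[...,2]>.135);q=P[r];
    if len(q):print("red",len(q),q.min(0).round(3),q.max(0).round(3),q[q[:,2]>np.quantile(q[:,2],.85)].mean(0).round(3))
    if nm=="scene":cv2.imwrite("pics/s%d.png"%(s["clock"]*1000),cv2.resize(b["img"][120:300,180:360,::-1],(600,600)));print(s["clock"]*1000)
E
python3 chk.py; ls pics
```

```text
[0.599  0.0045 0.1225] t 4.325 yaw of tool y 11.0 z [-0.005  0.    -1.   ] w 0.0036802703058942884 f [-9.7 -0.1  8.8]
scene 439 [632. -20.] [ 31. 254.] 10.7 [[593.0, 102.0], [640.0, -148.0], [670.0, -142.0], [623.0, 107.0]]
red 74 [ 0.629 -0.067  0.159] [ 0.653 -0.039  0.196] [ 0.638 -0.043  0.195]
4325.0
top 83 [627. -20.] [ 25. 254.] 12.0 [[589.0, 101.0], [642.0, -147.0], [666.0, -142.0], [613.0, 107.0]]
red 12 [ 0.628 -0.071  0.161] [ 0.645 -0.063  0.173] [ 0.633 -0.063  0.173]
a.png
s2.png
s4325.png
top.png
w1.png
```

Request:
{"fn": "jog_arm", "kwargs": {
  "rows": [
    [[-1.2,-0.2,0],[0,0,0],0],
    [[-2.5,-0.5,0],[0,0,0],0],
    [[-2.5,-0.5,6],[0,0,0],0],
    [[-2.5,-0.5,12],[0,0,0],0],
    [[1,-5,12],[0,0,0],0],
    [[4.3,-9.7,12],[0,0,0],0],
    [[4.3,-9.7,8],[0,0,0],0],
    [[4.3,-9.7,8],[0,0,0],0]
  ]
}}

```text
clock: 5.42
position: [0.6419, -0.0924, 0.1999]
ee_rot: [-1.994, -2.422, 0.005]
force: [-1.1, 0.3, -0.5]
width: 0.005
gripper_force: 0.0
```

```bash
python3 chk.py; mv pics/s5*.png pics/lev.png
```

```text
[ 0.6419 -0.0924  0.1999] t 5.425 yaw of tool y 11.1 z [-0.006  0.001 -1.   ] w 0.00451027975531243 f [-1.1  0.3 -0.5]
scene 733 [632. -20.] [ 31. 254.] 11.6 [[591.0, 101.0], [642.0, -148.0], [672.0, -142.0], [621.0, 107.0]]
red 79 [ 0.627 -0.068  0.162] [ 0.654 -0.04   0.196] [ 0.636 -0.044  0.195]
5425.0
top 286 [618.  33.] [ 27. 145.] 12.2 [[590.0, 101.0], [620.0, -41.0], [647.0, -35.0], [616.0, 107.0]]
```

View pics/lev.png

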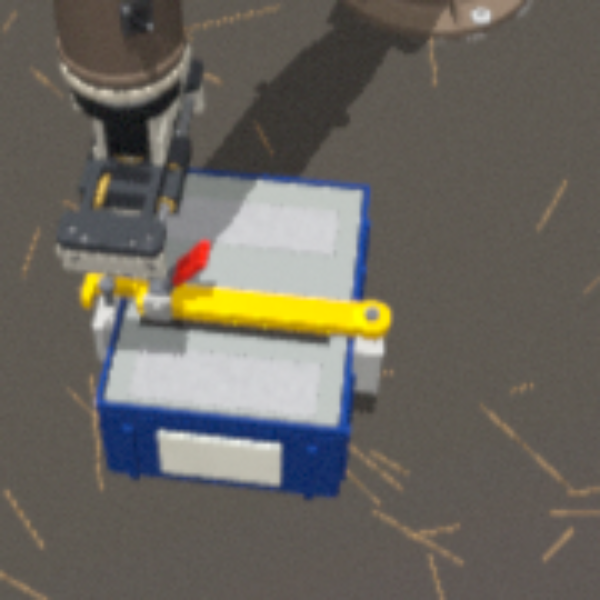

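The strap is home: its notched end is at the stud, around (95,290). The red lever leans toward the hinge with the fingers outside it. Next I'll push it over and down.

Request:
{"fn": "jog_arm", "kwargs": {
  "rows": [
    [[0.3,0,-2.5],[0,0,0],0],
    [[0.1,2,-2.5],[0,0,0],0],
    [[0,3.4,-2.5],[0,0,0],0],
    [[-0.2,4.4,-3.5],[0,0,0],0],
    [[-0.4,5.4,-4.5],[0,0,0],0],
    [[-0.5,5.9,-5.3],[0,0,0],0],
    [[-0.5,6.1,-5.5],[0,0,0],0],
    [[-0.5,6.1,-5.5],[0,0,0],0]
  ]
}}

```text
clock: 6.52
position: [0.6393, -0.0322, 0.1483]
ee_rot: [1.995, 2.426, -0.0]
force: [-2.8, -2.6, 9.6]
width: 0.003
gripper_force: 4.9
```

Request:
{"fn": "jog_arm", "kwargs": {
  "rows": [
    [[-0.1,0.3,-0.4],[0,0,0],0],
    [[-0.1,0.3,-0.4],[0,0,0],0]
  ]
}}

```text
clock: 6.78
position: [0.6396, -0.032, 0.1473]
ee_rot: [1.995, 2.42, 0.001]
force: [-6.5, -8.4, 29.8]
width: 0.005
gripper_force: 15.1
```

Request:
{"fn": "jog_arm", "kwargs": {
  "rows": [
    [[0,0,3],[0,0,0],0],
    [[0,0,9],[0,0,0],0],
    [[-5,0,13],[0,0,0],0],
    [[-11,2,13],[0,0,0],0],
    [[-17,5,13],[0,0,0],0],
    [[-17,8,13],[0,0,0],0],
    [[-17,8,13],[0,0,0],0]
  ]
}}

```text
clock: 7.65
position: [0.467, 0.0546, 0.2735]
ee_rot: [-1.988, -2.431, -0.001]
force: [0.2, -1.6, 0.3]
width: 0.001
gripper_force: 0.0
```

```bash
python3 chk.py; mv pics/s7*.png pics/end.png
```

```text
[0.467  0.0546 0.2735] t 7.65 yaw of tool y 11.4 z [-0.001  0.002 -1.   ] w 0.0010140294826492657 f [ 0.2 -1.6  0.3]
scene 630 [632. -20.] [ 30. 254.] 11.3 [[592.0, 101.0], [642.0, -148.0], [672.0, -142.0], [622.0, 107.0]]
red 101 [ 0.622 -0.055  0.142] [ 0.649 -0.017  0.151] [ 0.636 -0.031  0.15 ]
7650.0
top 311 [629. -20.] [ 30. 254.] 10.3 [[592.0, 102.0], [637.0, -148.0], [666.0, -142.0], [621.0, 107.0]]
red 74 [ 0.618 -0.055  0.14 ] [ 0.646 -0.018  0.155] [ 0.628 -0.027  0.152]
```

View pics/end.png

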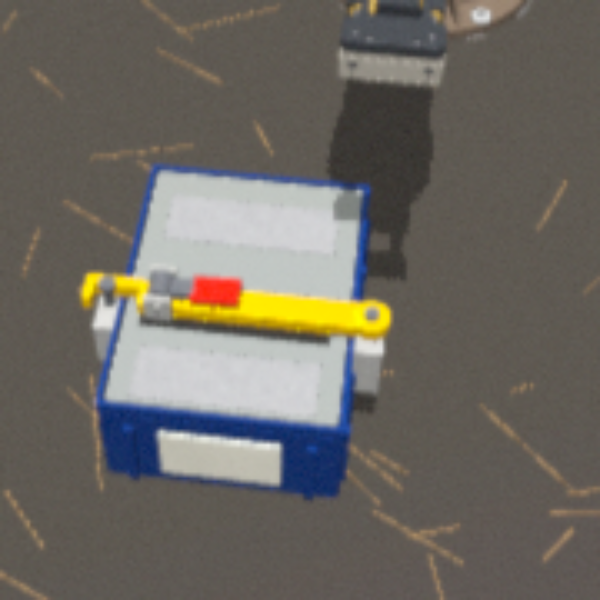

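The strap is closed at the stud and the red lever at (218,291) lies flat along it, its top at 0.150 m. The robot is clear, so I'll hand the job in.

```bash
python3 -c "
from cell import arm
print(arm.sign_off())"
```

```text
the job is handed in; nothing more can be done
None
```

The job is handed in: in the final images the strap is closed at the catch stud, the red lever lies flat along it, the lid looks undisturbed in its rim, and the robot is clear of the case; I didn't re-measure the tape roll, carton or tape gun, but the arm never went near them below about 0.22 m.

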